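# Bring up the bench amplifier: gain up three clicks from the stop, then output on

## Task

Bring up the bench amplifier while its output is still off: push the gain lever right back to the stop at the front end of its slot (the end with the sockets), then push it away from the stop and leave it in the third notch, three clicks up from the stop, never letting it go on past that notch. Only then press down the far half of the black rocker switch so that the output is on. Just push and press with the fingertips, without forcing the lever or gripping or lifting anything, and leave the capacitor, the coaxial tee and the loose knob beside the amplifier where they are.

Things in the scene. Friction and masses are not known exactly. Their poses are not given: they have to be found in the camera images.
- gain_unit: low grey amplifier, aluminium top, 150 (x) x 136 (y) x 54 mm high, fast on the bench. Origin: centre of its underside; +x from its front (round sockets, toward the robot) to its rear, +y to its left, z up. On the top panel (z = 54 mm): lever slot along x at y = +20 mm, toothed steel rail 6 mm high on its left, tick marks on its right; rocker switch centred at x -12, y -40 mm, its bezel 2 mm high.
- gain_lever (a joint): travel of the gain lever along gain_unit +x, m. A spring roller drops between rail teeth: rest places every 0.012, from 0 (at the stop, front end of the slot) by 0.012 (1st notch), 0.024, 0.036 (3rd) to 0.072 (6th). Blocked just beyond (-0.0008, 0.0728). Leaving a notch takes 5 to 8 N, falling to nothing half way (6 mm on); then it snaps onward. Starts at or between the 1st and 2nd notch.
- gain_grip (a point): centre of the lever's black grip, 16 mm along the travel (gain_unit x) x 30 mm across (y) x 20 mm high, on a thin steel blade; 80 mm above the bench (26 above the panel), at gain_unit x = -0.030 + joint value, y = +0.020. Free space below the grip's underside (16 mm above the panel) down to the lever's slide, which is up to 10 mm above the panel and reaches 14 mm before and behind this point.
- output_rocker (a joint): tilt of the black output rocker switch about the gain_unit y axis, rad: 0 = off (near half down, far half raised; it starts so), 0.40 = on (far half down, about level). It snaps over at about 0.2 and stays at either end; pressing the raised far end takes 2 to 4 N.
- rocker_far (a point): point on top of the rocker's far half, mid-width, 14 mm from the pivot toward the rear (gain_unit +x). The paddle is a shallow V 37 mm long (x) and 21 mm wide. Off: this point is about 10 mm above the panel, the paddle's far end about 12 mm. On: this point is about 5 mm above the panel and this half is level.
- capacitor_3: bystander: loose green capacitor can, 30 mm diameter x 41 mm, standing on the bench to the right of the amplifier. Origin: centre of its underside.
- bnc_tee: bystander: loose pale coaxial tee adapter, 30 x 43 x 14 mm, lying on the bench in front of the amplifier. Origin: under its middle, on the bench.
- spare_knob: bystander: loose round aluminium knob, 25 mm diameter x 16 mm, on the bench to the right of the amplifier. Origin: centre of its underside.

How it is judged:
By the outcome, as a careful person would: the job done as asked, in the order asked, and still so for the second after the job is handed in, with the robot touching nothing.
It also fails if it takes over 58 s, if anything falls off the work surface, if the arm or the gripper's body presses on something with over 40 N, if the wrist force passes 120 N, or if a joint passes its speed limit or range.

## Robot

A 6-joint arm with a two-finger parallel gripper is mounted at the origin on a cart in front of the work surface, level with it; the furniture and walls round the work are solid. World frame = base frame: x ahead of the robot, y to its left, z up, the work surface at z = 0. Lengths are in m, angles in rad, forces in N, time in s.
With the tool pointing down it reaches from about 0.375 to 0.9 m from the base axis. Payload 3.1 kg.
Tool frame: the origin (TCP) lies at the very end of the fingers, on their centre line; the grasp point (between the pads) lies 19 mm behind it; z points along the fingers, y is the line along which they close (so a half turn about z gives the same grasp; the last joint's range is limited). The gripper opens to 85 mm and grips with 20 to 120 N. Pads are 22 mm wide; open, the fingers measure 114 mm over their backs; the gripper's body (76 mm by 85 mm) begins 54 mm behind the grasp point. The pads swing forward as they close: fully open they stand 13 mm farther back than shut.
Start: joints at [1.026, 0.527, 1.433, -0, 1.181, -0.178], TCP at [0.224, 0.584, 0.231] pointing down, gripper open.
Joint ranges: [-3.08, 3.08], [-0.75, 2.2], [0.22, 2.44], [-1.43, 4.57], [0, 2.65], [-2.85, 2.85]. Speed limits (rad/s): [2.79, 2.79, 3.14, 3.14, 3.14, 3.14].

## Interface

Orientations are given as a unit quaternion [x, y, z, w].
In Python, from workcell import bot, get_image, calibration, workorder gives the robot as it stands.
- The arm moves only by the shell command python3 -m inch 'ROWS'. ROWS is JSON, a list of rows, each a list of 7 numbers: the shift along the world's x, y, z each as a share of 0.06 m, from -1 to 1, then the turn, a rotation vector about the world's x, y, z each as a share of 0.1 rad, from -1 to 1, then the finger opening in mm, from 0 to 85.4. A call has exactly 5 rows; each row shifts and turns the commanded pose from where the row before left it; what a row does not reach is not made up. A row lasts 1/8 s, in which the tool goes at most 62.5 mm and 10.7 degrees, less where a joint would pass 70% of its speed; a pose out of reach is approached as far as the arm can. A call with a number of a shift or a turn outside -1 to 1 is refused whole. A call with a gripper value outside its range is refused whole. The fingers move at their own pace and stop on an object; the grip force is fixed at half the most. Time passes only in rows, so rows that do not move let the fingers close, or fill a call up. It gives the time, the measured TCP pose, the force, the opening and the grip force at its end, in the units of the state.
- bot.get_state(): the state, without advancing time (a new reading comes with each control period).
- get_image(name): name is "scene" or "top"; returns the picture (420x560x3 uint8, blue, green, red); there is no depth.
- calibration(name): a dict with "camera_matrix" (3x3 intrinsics, pixels), "rvec" (rotation vector, rad) and "tvec" (3), from world to camera coordinates, as OpenCV has them. Camera axes: x right, y down, z forward; pixel columns grow to the right and rows downward; lengths in m; the calibration is good to about 2 mm. A picture is of the moment at which its call begins. calibration takes no time and is no camera call.
- workorder.finish_job(): hands the job in; it is judged then, once.
The state is a dict: "time": time; "qpos": joint angles; "joint_velocities": joint speeds; "joint_torque": joint torques, N m; "tcp_pos": TCP position; "ee_rot": TCP orientation; "wrist_force": force on the tool from outside, world axes, zero at the start; "torque": the same for the moment, N m; "finger_gap": finger opening in m; "grasp_force": force on a finger pad.
Only numpy, scipy, OpenCV 4.12 (cv2) and the standard library are available. Lean on these libraries where they do the work, as an engineer would, in place of code of your own. Each camera call takes 0.05 s, during which the arm holds its last target. There are 200 camera calls.

## Working session

There is one attempt and no reset: what is moved stays moved. The work goes in short steps, Python scripts to look and compute and a shell command to move; the robot and the scene stay as the last step left them, time stands still between calls to the robot, and variables do not carry over. Pictures are saved under pics/ and viewed, at most 10 in all, crops included, and the job is handed in when it is done.

```bash
mkdir -p pics; python3 - <<'E'
from workcell import bot,get_image,calibration
import cv2
for n in("scene","top"):
    cv2.imwrite(f"pics/{n}0.png",get_image(n)); c=calibration(n); print(n,c)
s=bot.get_state();print(s['time'],s['tcp_pos'],s['ee_rot'],s['wrist_force'],s['finger_gap'])
E
```

```text
scene {'camera_matrix': array([[509.54658281,   0.        , 287.5430143 ],
       [  0.        , 509.54658281, 210.29074606],
       [  0.        ,   0.        ,   1.        ]]), 'rvec': array([ 1.36046398, -2.31644587,  0.78526777]), 'tvec': array([0.31077819, 0.33561376, 0.67189355])}
top {'camera_matrix': array([[393.56368441,   0.        , 283.00328681],
       [  0.        , 393.56368441, 214.80841284],
       [  0.        ,   0.        ,   1.        ]]), 'rvec': array([ 2.12939176, -2.15286117,  0.23710446]), 'tvec': array([0.06047634, 0.50285666, 0.83187756])}
0.1 [0.22319176 0.58309648 0.23043063] [ 1.81890210e-01  9.83318349e-01 -9.21447684e-04 -3.55570122e-04] [ 0.72533539 -0.95697172 -0.58915118] 0.08548646861257375
```

View pics/scene0.png

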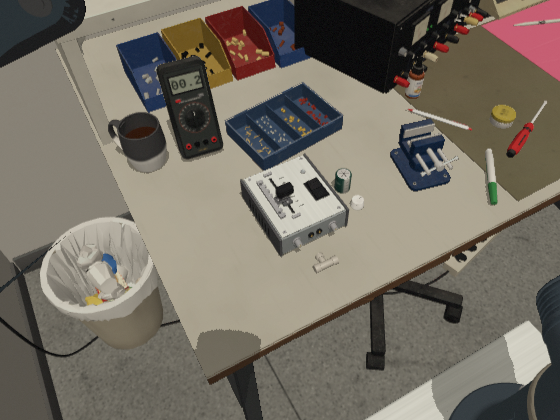

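View pics/top0.png

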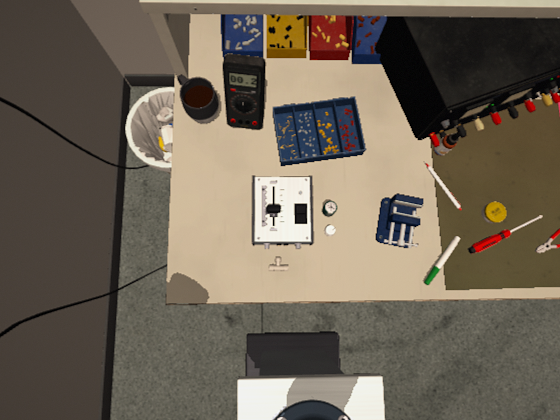

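```bash
cat > h.py <<'E'
import cv2,numpy as np
from workcell import bot,get_image,calibration
def cast(n,uv,z):
    c=calibration(n);K=c['camera_matrix'];R=cv2.Rodrigues(c['rvec'])[0];t=c['tvec']
    uv=np.atleast_2d(np.float64(uv)); d=np.c_[uv,np.ones(len(uv))]@np.linalg.inv(K).T@R
    o=-R.T@t
    return (o+d*((z-o[2])/d[:,2])[:,None])
def proj(n,p):
    c=calibration(n);return cv2.projectPoints(np.float64(p).reshape(-1,1,3),c['rvec'],c['tvec'],c['camera_matrix'],None)[0][:,0]
def cam(n):
    c=calibration(n);return -cv2.Rodrigues(c['rvec'])[0].T@c['tvec']
E
python3 - <<'E'
from h import *
im=cv2.imread('pics/top0.png');sc=cv2.imread('pics/scene0.png')
print(cam('top'),cam('scene'))
hsv=cv2.cvtColor(im,cv2.COLOR_BGR2HSV)
m=((hsv[...,2]>200)&(hsv[...,1]<25)).astype(np.uint8)*255
m[:, :240]=0;m[:,320:]=0;m[:165]=0;m[255:]=0
m=cv2.morphologyEx(m,cv2.MORPH_CLOSE,np.ones((15,15)))
cs=max(cv2.findContours(m,0,2)[0],key=cv2.contourArea)
w=cast('top',cs[:,0],.054)[:,:2]
r=cv2.minAreaRect((w*1000).astype(np.float32));print(r,cv2.boundingRect(cs))
a=cv2.resize(im[165:285,240:350],None,fx=5,fy=5,interpolation=cv2.INTER_CUBIC)
cv2.imwrite('pics/topc.png',a)
cv2.imwrite('pics/scc.png',cv2.resize(sc[145:280,230:380],None,fx=4.4,fy=4.4,interpolation=cv2.INTER_CUBIC))
E
```

```text
[0.3430034  0.08776781 0.90729707] [0.01581372 0.334963   0.74041228]
((517.0114135742188, 56.4975700378418), (121.35930633544922, 142.65773010253906), 89.74956512451172) (255, 177, 56, 64)
```

View pics/topc.png

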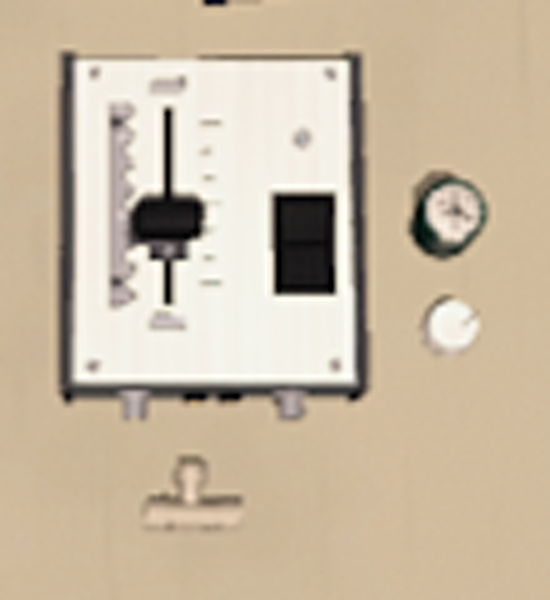

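View pics/scc.png

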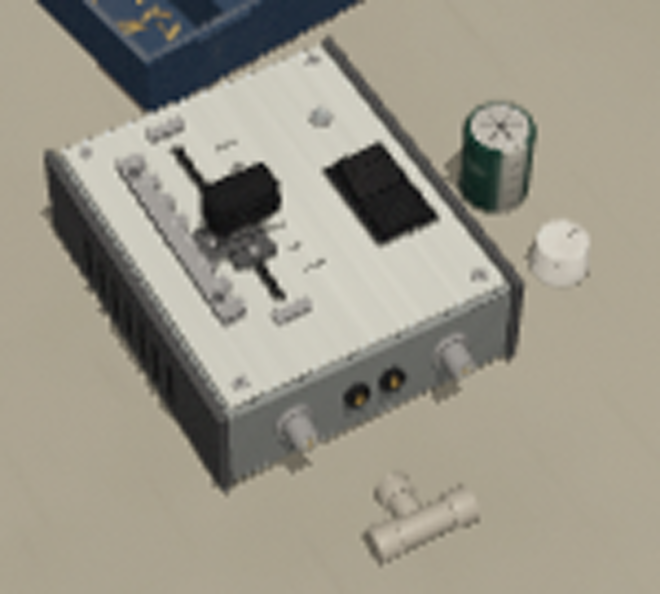

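```bash
python3 - <<'E'
from h import *
f=lambda p:np.array([240,165])+(np.float64(p)+.5)/5-.5
g=lambda p:np.array([230,145])+(np.float64(p)+.5)/4.4-.5
np.set_printoptions(precision=4,suppress=True)
print('top screws',cast('top',f([(94,73),(330,73),(93,366),(335,365)]),.054))
print('scene screws',cast('scene',g([(86,152),(312,60),(240,382),(479,275)]),.054))
print('ticks',cast('top',f([(211,123),(211,283)]),.054))
print('slot',cast('top',f([(168,108),(168,304)]),.054))
print('rocker pivot',cast('top',f((304,243)),.058),cast('scene',g((382,195)),.058), 'rk corners',cast('top',f([(274,294),(335,294),(334,194),(274,194)]),.056))
print('grip',cast('top',f((168,215)),.09),cast('scene',g((242,190)),.09))
print('tick all',cast('top',f([(211,y) for y in (123,151,177,202,229,257,283)]),.054)[:,0])
# grip mask
im=cv2.imread('pics/top0.png');m=(im.max(2)<45).astype(np.uint8);m[:,:262]=0;m[:,284:]=0;m[:200]=0;m[214:]=0
c=max(cv2.findContours(m,0,2)[0],key=cv2.contourArea);x,y,w,h=cv2.boundingRect(c);print(x,y,w,h,cast('top',[(x-.5,y-.5),(x+w-.5,y+h-.5)],.09),cast('top',[(x-.5,y-.5),(x+w-.5,y+h-.5)],.08))
E
```

```text
top screws [[0.5834 0.1093 0.054 ]
 [0.583  0.0033 0.054 ]
 [0.4514 0.1101 0.054 ]
 [0.4508 0.0043 0.054 ]]
scene screws [[0.5842 0.1106 0.054 ]
 [0.5835 0.0048 0.054 ]
 [0.4522 0.1111 0.054 ]
 [0.4513 0.0055 0.054 ]]
ticks [[0.5601 0.0571 0.054 ]
 [0.4876 0.0581 0.054 ]]
slot [[0.5671 0.0763 0.054 ]
 [0.4784 0.0771 0.054 ]]
rocker pivot [[0.5045 0.0171 0.058 ]] [[0.5021 0.0192 0.058 ]] rk corners [[0.4821 0.0306 0.056 ]
 [0.4819 0.0037 0.056 ]
 [0.5269 0.0031 0.056 ]
 [0.527  0.0297 0.056 ]]
grip [[0.5109 0.0772 0.09  ]] [[0.5077 0.0791 0.09  ]]
tick all [0.5601 0.5473 0.5354 0.524  0.5118 0.4992 0.4876]
267 200 13 13 [[0.5286 0.0913 0.09  ]
 [0.5002 0.064  0.09  ]] [[0.5308 0.0913 0.08  ]
 [0.5021 0.0637 0.08  ]]
```

```bash
python3 -m inch '[[0.53,-0.84,0,0,0,0.37,0],[0.53,-0.84,0,0,0,0.37,0],[0.53,-0.84,0,0,0,0.37,0],[0.53,-0.84,0,0,0,0.37,0],[0.53,-0.84,0,0,0,0.37,0]]'; python3 -m inch '[[0.53,-0.84,0,0,0,0.37,0],[0.53,-0.84,0,0,0,0.37,0],[0.53,-0.84,0,0,0,0.37,0],[0.53,-0.84,0,0,0,0.37,0],[0.53,-0.84,0,0,0,0.37,0]]'; python3 -c "
from workcell import bot;s=bot.get_state();print(s['ee_rot'],s['qpos'])"
```

```text
time: 0.72
tcp_pos: [0.3832, 0.3299, 0.2311]
ee_rot: [0.09, 0.996, -0.0, -0.0]
wrist_force: [-0.1, 0.7, 0.1]
finger_gap: 0.0001
grasp_force: 0.0
time: 1.35
tcp_pos: [0.5421, 0.0779, 0.231]
ee_rot: [-0.003, 1.0, 0.0, -0.0]
wrist_force: [0.9, 0.5, 0.2]
finger_gap: -0.0003
grasp_force: 0.0
[-2.55364948e-03  9.99996689e-01  1.33083359e-04 -2.87072242e-04] [-6.15756704e-02  4.24130404e-01  1.62765762e+00  2.58032137e-04
  1.09039466e+00 -1.63759862e+00]
```

```bash
python3 -m inch '[[0.05,0,-0.65,0,0,0,0],[0.05,0,-0.65,0,0,0,0],[0,0,-0.6,0,0,0,0],[0,0,0,0,0,0,0],[0,0,0,0,0,0,0]]'; python3 - <<'E'
from h import *
a=get_image('top')[150:270,225:345];b=get_image('scene')[115:270,210:370]
r=lambda i:cv2.resize(i,(400,int(400*i.shape[0]/i.shape[1])),interpolation=cv2.INTER_CUBIC)
a,b=r(a),r(b);o=np.zeros((400,800,3),np.uint8);o[:a.shape[0],:400]=a;o[:b.shape[0],400:]=b
cv2.imwrite('pics/d1.png',o)
E
```

```text
time: 1.98
tcp_pos: [0.5482, 0.0797, 0.1181]
ee_rot: [-0.002, 1.0, -0.0, 0.001]
wrist_force: [-0.8, 0.8, -0.2]
finger_gap: 0.0001
grasp_force: 0.0
```

View pics/d1.png

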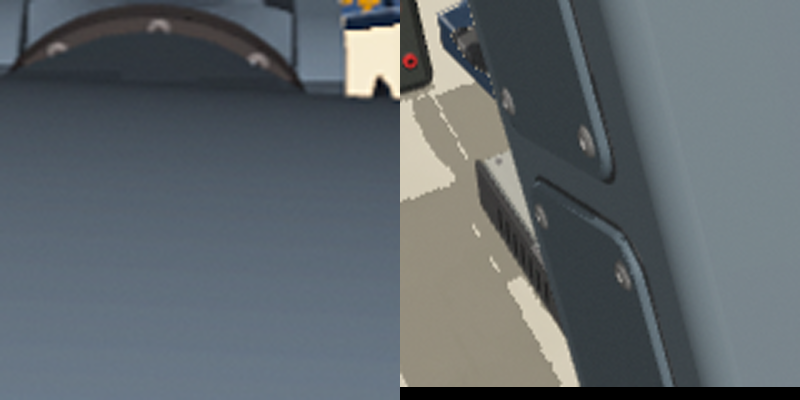

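```bash
python3 -m inch '[[0,-0.04,-0.4,0,0,0,0],[0,0,-0.32,0,0,0,0],[-0.1,0,0,0,0,0,0],[-0.1,0,0,0,0,0,0],[0,0,0,0,0,0,0]]'; python3 -m inch '[[-0.03,0,0,0,0,0,0],[-0.03,0,0,0,0,0,0],[-0.03,0,0,0,0,0,0],[0,0,0,0,0,0,0],[0,0,0,0,0,0,0]]'
```

```text
time: 2.7
tcp_pos: [0.5353, 0.0774, 0.0752]
ee_rot: [-0.002, 1.0, -0.0, 0.001]
wrist_force: [0.1, 0.1, -0.2]
finger_gap: 0.0001
grasp_force: 0.0
time: 3.32
tcp_pos: [0.5302, 0.0772, 0.0741]
ee_rot: [-0.002, 1.0, 0.0, 0.0]
wrist_force: [-0.0, -0.7, -0.8]
finger_gap: 0.0001
grasp_force: 0.0
```

Sneak forward slowly, watching force.

```bash
for i in 1 2; do :; done; python3 -m inch '[[-0.015,0,0,0,0,0,0],[-0.015,0,0,0,0,0,0],[0,0,0,0,0,0,0],[0,0,0,0,0,0,0],[0,0,0,0,0,0,0]]'; python3 -m inch '[[-0.015,0,0,0,0,0,0],[-0.015,0,0,0,0,0,0],[0,0,0,0,0,0,0],[0,0,0,0,0,0,0],[0,0,0,0,0,0,0]]'; python3 -m inch '[[-0.015,0,0,0,0,0,0],[-0.015,0,0,0,0,0,0],[0,0,0,0,0,0,0],[0,0,0,0,0,0,0],[0,0,0,0,0,0,0]]'
```

```text
time: 3.95
tcp_pos: [0.5286, 0.0772, 0.0741]
ee_rot: [-0.002, 1.0, -0.0, 0.0]
wrist_force: [0.3, 0.6, 0.4]
finger_gap: 0.0005
grasp_force: 0.5
time: 4.58
tcp_pos: [0.5282, 0.0772, 0.0742]
ee_rot: [-0.002, 1.0, -0.0, 0.002]
wrist_force: [5.6, 0.9, -4.3]
finger_gap: -0.0
grasp_force: 2.6
time: 5.2
tcp_pos: [0.528, 0.0771, 0.0744]
ee_rot: [-0.002, 1.0, -0.0, 0.003]
wrist_force: [7.4, 0.9, -6.2]
finger_gap: 0.0002
grasp_force: 3.6
```

```bash
python3 -m inch '[[-0.02,0,0,0,0,0,0],[0,0,0,0,0,0,0],[0,0,0,0,0,0,0],[0,0,0,0,0,0,0],[0,0,0,0,0,0,0]]'; python3 -m inch '[[-0.02,0,0,0,0,0,0],[0,0,0,0,0,0,0],[0,0,0,0,0,0,0],[0,0,0,0,0,0,0],[0,0,0,0,0,0,0]]'; python3 -m inch '[[-0.02,0,0,0,0,0,0],[0,0,0,0,0,0,0],[0,0,0,0,0,0,0],[0,0,0,0,0,0,0],[0,0,0,0,0,0,0]]'
```

```text
time: 5.82
tcp_pos: [0.5218, 0.0773, 0.0739]
ee_rot: [-0.002, 1.0, 0.0, -0.002]
wrist_force: [-0.2, 0.2, 0.6]
finger_gap: -0.0003
grasp_force: 0.0
time: 6.45
tcp_pos: [0.5223, 0.0772, 0.0741]
ee_rot: [-0.002, 1.0, -0.0, -0.0]
wrist_force: [0.7, -0.5, 0.6]
finger_gap: 0.0002
grasp_force: 0.0
time: 7.08
tcp_pos: [0.5212, 0.0772, 0.0741]
ee_rot: [-0.002, 1.0, -0.0, 0.0]
wrist_force: [-0.2, -0.6, 0.6]
finger_gap: 0.0002
grasp_force: 0.0
```

```bash
python3 -m inch '[[-0.04,0,0,0,0,0,0],[-0.04,0,0,0,0,0,0],[0,0,0,0,0,0,0],[0,0,0,0,0,0,0],[0,0,0,0,0,0,0]]'; python3 -m inch '[[-0.03,0,0,0,0,0,0],[-0.02,0,0,0,0,0,0],[0,0,0,0,0,0,0],[0,0,0,0,0,0,0],[0,0,0,0,0,0,0]]'; python3 -m inch '[[-0.02,0,0,0,0,0,0],[0,0,0,0,0,0,0],[0,0,0,0,0,0,0],[0,0,0,0,0,0,0],[0,0,0,0,0,0,0]]'
```

```text
time: 7.7
tcp_pos: [0.5165, 0.0772, 0.0741]
ee_rot: [-0.002, 1.0, -0.0, 0.0]
wrist_force: [1.3, -0.9, 0.4]
finger_gap: -0.0
grasp_force: 0.5
time: 8.32
tcp_pos: [0.5162, 0.0772, 0.0744]
ee_rot: [-0.002, 1.0, -0.0, 0.003]
wrist_force: [5.8, 1.5, -4.7]
finger_gap: -0.0
grasp_force: 2.9
time: 8.95
tcp_pos: [0.516, 0.0771, 0.0744]
ee_rot: [-0.002, 1.0, -0.0, 0.004]
wrist_force: [8.0, 2.0, -5.3]
finger_gap: 0.0001
grasp_force: 3.6
```

```bash
python3 -m inch '[[-0.02,0,0,0,0,0,0],[0,0,0,0,0,0,0],[0,0,0,0,0,0,0],[0,0,0,0,0,0,0],[0,0,0,0,0,0,0]]'; python3 -m inch '[[-0.02,0,0,0,0,0,0],[-0.02,0,0,0,0,0,0],[-0.02,0,0,0,0,0,0],[0,0,0,0,0,0,0],[0,0,0,0,0,0,0]]'
```

```text
time: 9.57
tcp_pos: [0.5092, 0.0773, 0.0739]
ee_rot: [-0.002, 1.0, 0.0, -0.002]
wrist_force: [-0.1, -0.2, 0.9]
finger_gap: 0.0004
grasp_force: 0.0
time: 10.2
tcp_pos: [0.5074, 0.0772, 0.0741]
ee_rot: [-0.002, 1.0, 0.0, 0.0]
wrist_force: [-0.0, -0.4, -0.6]
finger_gap: 0.0002
grasp_force: 0.0
```

```bash
python3 -m inch '[[-0.03,0,0,0,0,0,0],[-0.03,0,0,0,0,0,0],[-0.02,0,0,0,0,0,0],[0,0,0,0,0,0,0],[0,0,0,0,0,0,0]]'; python3 -m inch '[[-0.015,0,0,0,0,0,0],[-0.015,0,0,0,0,0,0],[0,0,0,0,0,0,0],[0,0,0,0,0,0,0],[0,0,0,0,0,0,0]]'; python3 -m inch '[[-0.015,0,0,0,0,0,0],[0,0,0,0,0,0,0],[0,0,0,0,0,0,0],[0,0,0,0,0,0,0],[0,0,0,0,0,0,0]]'
```

```text
time: 10.82
tcp_pos: [0.5042, 0.0771, 0.0743]
ee_rot: [-0.002, 1.0, -0.0, 0.002]
wrist_force: [5.3, 1.3, -4.0]
finger_gap: 0.0001
grasp_force: 2.6
time: 11.45
tcp_pos: [0.504, 0.0771, 0.0744]
ee_rot: [-0.002, 1.0, -0.0, 0.003]
wrist_force: [7.5, -0.0, -6.4]
finger_gap: 0.0001
grasp_force: 3.7
time: 12.08
tcp_pos: [0.5036, 0.0771, 0.0744]
ee_rot: [-0.002, 1.0, -0.0, 0.004]
wrist_force: [9.0, 1.4, -5.9]
finger_gap: 0.0
grasp_force: 4.1
```

```bash
python3 -m inch '[[-0.02,0,0,0,0,0,0],[0,0,0,0,0,0,0],[0,0,0,0,0,0,0],[0,0,0,0,0,0,0],[0,0,0,0,0,0,0]]'
```

```text
time: 12.7
tcp_pos: [0.5036, 0.0771, 0.0745]
ee_rot: [-0.002, 1.0, -0.0, 0.005]
wrist_force: [8.8, 2.3, -6.7]
finger_gap: 0.0
grasp_force: 4.8
```

```bash
python3 -m inch '[[0.15,0,0,0,0,0,0],[0.1,0,0.4,0,0,0,0],[0,0,0.4,0,0,0,0],[-0.3,0,0,0,0,0,0],[-0.5,0,0,0,0,0,0]]'; python3 - <<'E'
from h import *
E
python3 -m inch '[[-0.2,0,0,0,0,0,0],[0,0,0,0,0,0,0],[0,0,0,0,0,0,0],[0,0,0,0,0,0,0],[0,0,0,0,0,0,0]]'
```

```text
time: 13.32
tcp_pos: [0.4642, 0.0772, 0.1223]
ee_rot: [-0.002, 1.0, -0.0, -0.001]
wrist_force: [-0.3, -0.4, -1.0]
finger_gap: 0.0
grasp_force: 0.0
time: 13.95
tcp_pos: [0.4542, 0.0772, 0.122]
ee_rot: [-0.002, 1.0, -0.0, 0.0]
wrist_force: [0.5, 0.2, -0.9]
finger_gap: 0.0001
grasp_force: 0.0
```

```bash
python3 -m inch '[[0,0,-0.4,0,0,0,0],[0,0,-0.39,0,0,0,0],[0.1,0,0,0,0,0,0],[0.1,0,0,0,0,0,0],[0,0,0,0,0,0,0]]'; python3 -m inch '[[0.04,0,0,0,0,0,0],[0.04,0,0,0,0,0,0],[0.03,0,0,0,0,0,0],[0,0,0,0,0,0,0],[0,0,0,0,0,0,0]]'
```

```text
time: 14.58
tcp_pos: [0.4666, 0.0772, 0.0754]
ee_rot: [-0.002, 1.0, -0.0, 0.001]
wrist_force: [-0.4, -0.3, 0.2]
finger_gap: -0.0001
grasp_force: 0.1
time: 15.2
tcp_pos: [0.471, 0.0773, 0.0748]
ee_rot: [-0.002, 1.0, 0.0, -0.001]
wrist_force: [-2.6, -0.1, -0.3]
finger_gap: -0.0002
grasp_force: 1.2
```

```bash
python3 -m inch '[[0.02,0,0,0,0,0,0],[0,0,0,0,0,0,0],[0,0,0,0,0,0,0],[0,0,0,0,0,0,0],[0,0,0,0,0,0,0]]'; python3 -m inch '[[0.02,0,0,0,0,0,0],[0,0,0,0,0,0,0],[0,0,0,0,0,0,0],[0,0,0,0,0,0,0],[0,0,0,0,0,0,0]]'
```

```text
time: 15.82
tcp_pos: [0.4736, 0.0772, 0.0747]
ee_rot: [-0.002, 1.0, -0.0, 0.0]
wrist_force: [-0.3, 0.2, 0.3]
finger_gap: -0.0002
grasp_force: 0.0
time: 16.45
tcp_pos: [0.4746, 0.0772, 0.0747]
ee_rot: [-0.002, 1.0, -0.0, 0.0]
wrist_force: [0.1, 0.3, -0.5]
finger_gap: -0.0001
grasp_force: 0.0
```

```bash
python3 -m inch '[[0.04,0,0,0,0,0,0],[0.04,0,0,0,0,0,0],[0,0,0,0,0,0,0],[0,0,0,0,0,0,0],[0,0,0,0,0,0,0]]'; python3 -m inch '[[0.03,0,0,0,0,0,0],[0.02,0,0,0,0,0,0],[0,0,0,0,0,0,0],[0,0,0,0,0,0,0],[0,0,0,0,0,0,0]]'; python3 -m inch '[[0.015,0,0,0,0,0,0],[0,0,0,0,0,0,0],[0,0,0,0,0,0,0],[0,0,0,0,0,0,0],[0,0,0,0,0,0,0]]'
```

```text
time: 17.08
tcp_pos: [0.4787, 0.0773, 0.0746]
ee_rot: [-0.002, 1.0, 0.0, -0.001]
wrist_force: [-1.7, -0.6, 1.3]
finger_gap: -0.0001
grasp_force: 1.3
time: 17.7
tcp_pos: [0.4791, 0.0773, 0.0745]
ee_rot: [-0.002, 1.0, 0.0, -0.003]
wrist_force: [-7.4, -1.4, 5.5]
finger_gap: -0.0001
grasp_force: 3.5
time: 18.32
tcp_pos: [0.4803, 0.0773, 0.0745]
ee_rot: [-0.002, 1.0, 0.0, -0.003]
wrist_force: [-7.0, -2.0, 4.1]
finger_gap: -0.0002
grasp_force: 3.0
```

```bash
python3 -m inch '[[0.015,0,0,0,0,0,0],[0,0,0,0,0,0,0],[0,0,0,0,0,0,0],[0,0,0,0,0,0,0],[0,0,0,0,0,0,0]]'; python3 -m inch '[[0.01,0,0,0,0,0,0],[0,0,0,0,0,0,0],[0,0,0,0,0,0,0],[0,0,0,0,0,0,0],[0,0,0,0,0,0,0]]'
```

```text
time: 18.95
tcp_pos: [0.485, 0.0772, 0.0748]
ee_rot: [-0.002, 1.0, -0.0, 0.001]
wrist_force: [-0.8, -0.3, -1.4]
finger_gap: 0.0
grasp_force: 0.0
time: 19.58
tcp_pos: [0.4848, 0.0772, 0.0747]
ee_rot: [-0.002, 1.0, -0.0, -0.0]
wrist_force: [-0.6, -0.4, -0.1]
finger_gap: -0.0001
grasp_force: 0.0
```

```bash
python3 -m inch '[[0.03,0,0,0,0,0,0],[0.03,0,0,0,0,0,0],[0.03,0,0,0,0,0,0],[0,0,0,0,0,0,0],[0,0,0,0,0,0,0]]'; python3 -m inch '[[0.02,0,0,0,0,0,0],[0,0,0,0,0,0,0],[0,0,0,0,0,0,0],[0,0,0,0,0,0,0],[0,0,0,0,0,0,0]]';  python3 -m inch '[[0.02,0,0,0,0,0,0],[0,0,0,0,0,0,0],[0,0,0,0,0,0,0],[0,0,0,0,0,0,0],[0,0,0,0,0,0,0]]'
```

```text
time: 20.2
tcp_pos: [0.4902, 0.0772, 0.0747]
ee_rot: [-0.002, 1.0, -0.0, -0.0]
wrist_force: [-0.1, 0.7, 0.0]
finger_gap: -0.0001
grasp_force: 0.0
time: 20.82
tcp_pos: [0.4908, 0.0773, 0.0746]
ee_rot: [-0.002, 1.0, 0.0, -0.001]
wrist_force: [-3.2, -0.3, 2.4]
finger_gap: -0.0002
grasp_force: 1.5
time: 21.45
tcp_pos: [0.491, 0.0773, 0.0746]
ee_rot: [-0.002, 1.0, 0.0, -0.002]
wrist_force: [-4.7, -1.1, 3.4]
finger_gap: -0.0001
grasp_force: 2.6
```

Contact at 0.4905, as predicted for notch 2; one more click to go.

```bash
python3 -m inch '[[0.02,0,0,0,0,0,0],[0,0,0,0,0,0,0],[0,0,0,0,0,0,0],[0,0,0,0,0,0,0],[0,0,0,0,0,0,0]]'; python3 -m inch '[[0.01,0,0,0,0,0,0],[0,0,0,0,0,0,0],[0,0,0,0,0,0,0],[0,0,0,0,0,0,0],[0,0,0,0,0,0,0]]'
```

```text
time: 22.08
tcp_pos: [0.4911, 0.0773, 0.0746]
ee_rot: [-0.002, 1.0, 0.0, -0.003]
wrist_force: [-6.4, -1.7, 5.1]
finger_gap: -0.0003
grasp_force: 3.3
time: 22.7
tcp_pos: [0.4911, 0.0773, 0.0746]
ee_rot: [-0.002, 1.0, 0.0, -0.003]
wrist_force: [-8.1, -2.0, 7.4]
finger_gap: 0.0001
grasp_force: 3.8
```

```bash
python3 -m inch '[[0.01,0,0,0,0,0,0],[0,0,0,0,0,0,0],[0,0,0,0,0,0,0],[0,0,0,0,0,0,0],[0,0,0,0,0,0,0]]'; python3 -m inch '[[0.01,0,0,0,0,0,0],[0,0,0,0,0,0,0],[0,0,0,0,0,0,0],[0,0,0,0,0,0,0],[0,0,0,0,0,0,0]]'
```

```text
time: 23.32
tcp_pos: [0.4914, 0.0773, 0.0746]
ee_rot: [-0.002, 1.0, 0.0, -0.004]
wrist_force: [-7.7, -0.5, 7.4]
finger_gap: 0.0001
grasp_force: 4.0
time: 23.95
tcp_pos: [0.4974, 0.0771, 0.0749]
ee_rot: [-0.002, 1.0, -0.0, 0.002]
wrist_force: [0.0, 0.0, 0.2]
finger_gap: -0.0003
grasp_force: 0.0
```

```bash
python3 -m inch '[[-0.2,0,0,0,0,0,0],[-0.1,0,0.5,0,0,0,0],[0,0,0.9,0,0,0,0],[0,0.9,0,0,0,0,0],[0,0.9,0,0,0,0,0]]'; python3 -m inch '[[0,0.9,0,0,0,0,0],[0,0.9,0,0,0,0,0],[-0.3,0.9,0,0,0,0,0],[-0.3,0.5,0,0,0,0,0],[0,0,0,0,0,0,0]]'; python3 - <<'E'
from h import *
a=get_image('top');b=get_image('scene');cv2.imwrite('pics/t2.png',a);cv2.imwrite('pics/s2.png',b)
a=a[165:265,240:340];b=b[145:280,235:370]
r=lambda i:cv2.resize(i,(400,400),interpolation=cv2.INTER_CUBIC)
cv2.imwrite('pics/d2.png',np.hstack([r(a),r(b)]))
p=proj('top',[[.4855+d+.002,.077,.08] for d in(0,.012,.024,.036,.048)]);print((p-[240,165])*4)
E
```

```text
time: 24.58
tcp_pos: [0.4778, 0.1858, 0.1598]
ee_rot: [-0.001, 1.0, 0.0, 0.001]
wrist_force: [0.1, 0.0, -0.4]
finger_gap: 0.0
grasp_force: 0.0
time: 25.2
tcp_pos: [0.4393, 0.3789, 0.1584]
ee_rot: [-0.004, 1.0, -0.0, -0.0]
wrist_force: [0.6, -0.9, -0.4]
finger_gap: -0.0001
grasp_force: 0.0
[[133.43984466 217.12971576]
 [133.22116901 195.02222792]
 [133.00363091 173.02974318]
 [132.7872215  151.1513665 ]
 [132.57193203 129.38621211]]
```

View pics/d2.png

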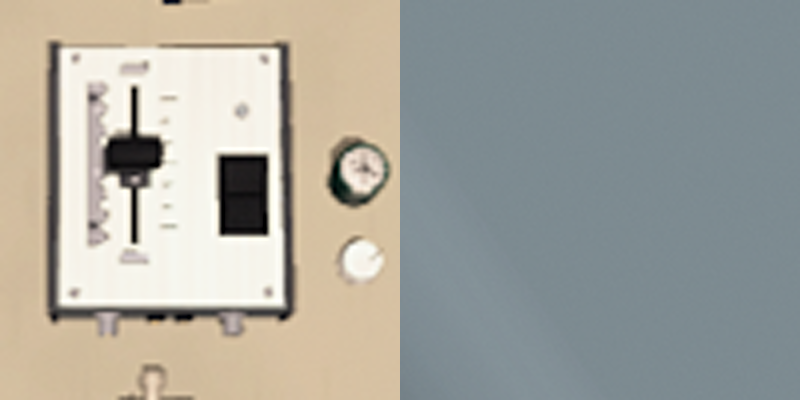

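```bash
python3 -m inch '[[0.19,-0.86,0,0,0,0,0],[0.19,-0.86,0,0,0,0,0],[0.19,-0.86,0,0,0,0,0],[0.19,-0.86,0,0,0,0,0],[0.19,-0.86,0,0,0,0,0]]'; python3 -m inch '[[0.19,-0.86,0,0,0,0,0],[0.19,-0.86,0,0,0,0,0],[0,0,-0.6,0,0,0,0],[0,0,-0.5,0,0,0,0],[0,0,0,0,0,0,0]]'
```

```text
time: 25.92
tcp_pos: [0.4989, 0.1158, 0.1589]
ee_rot: [-0.001, 1.0, -0.0, 0.0]
wrist_force: [0.0, -0.3, -0.1]
finger_gap: 0.0001
grasp_force: 0.0
time: 26.55
tcp_pos: [0.5194, 0.0145, 0.0911]
ee_rot: [-0.001, 1.0, 0.0, -0.003]
wrist_force: [-0.9, -0.3, -0.1]
finger_gap: 0.0
grasp_force: 0.0
```

Over the far half. Down to about 0.070, then small steps.

```bash
python3 -m inch '[[0,0.04,-0.2,0,0,0,0],[0,0,-0.1,0,0,0,0],[0,0,-0.05,0,0,0,0],[0,0,0,0,0,0,0],[0,0,0,0,0,0,0]]'; python3 -m inch '[[0,0,-0.04,0,0,0,0],[0,0,-0.04,0,0,0,0],[0,0,0,0,0,0,0],[0,0,0,0,0,0,0],[0,0,0,0,0,0,0]]'
```

```text
time: 27.18
tcp_pos: [0.5217, 0.0186, 0.072]
ee_rot: [-0.002, 1.0, -0.0, 0.0]
wrist_force: [-0.4, 0.3, 0.3]
finger_gap: 0.0002
grasp_force: 0.0
time: 27.8
tcp_pos: [0.5215, 0.0184, 0.0669]
ee_rot: [-0.002, 1.0, -0.0, 0.0]
wrist_force: [0.7, 0.5, -0.2]
finger_gap: 0.0001
grasp_force: 0.0
```

```bash
python3 -m inch '[[-0.04,0,-0.02,0,0,0,0],[0,0,-0.02,0,0,0,0],[0,0,0,0,0,0,0],[0,0,0,0,0,0,0],[0,0,0,0,0,0,0]]'; python3 -m inch '[[0,0,-0.02,0,0,0,0],[0,0,-0.02,0,0,0,0],[0,0,0,0,0,0,0],[0,0,0,0,0,0,0],[0,0,0,0,0,0,0]]'; python3 -m inch '[[0,0,-0.02,0,0,0,0],[0,0,0,0,0,0,0],[0,0,0,0,0,0,0],[0,0,0,0,0,0,0],[0,0,0,0,0,0,0]]'
```

```text
time: 28.42
tcp_pos: [0.5193, 0.0184, 0.0646]
ee_rot: [-0.002, 1.0, -0.0, 0.0]
wrist_force: [0.4, -0.7, 2.3]
finger_gap: -0.0
grasp_force: 1.1
time: 29.05
tcp_pos: [0.5185, 0.0185, 0.0618]
ee_rot: [-0.002, 1.0, 0.0, -0.001]
wrist_force: [0.3, 0.8, 0.2]
finger_gap: -0.0001
grasp_force: 0.0
time: 29.68
tcp_pos: [0.519, 0.0184, 0.0609]
ee_rot: [-0.002, 1.0, -0.0, 0.0]
wrist_force: [0.1, 0.3, 0.1]
finger_gap: 0.0002
grasp_force: 0.0
```

```bash
python3 -m inch '[[0,0,-0.02,0,0,0,0],[0,0,-0.02,0,0,0,0],[0,0,0,0,0,0,0],[0,0,0,0,0,0,0],[0,0,0,0,0,0,0]]'; python3 -m inch '[[0,0,0.3,0,0,0,0],[0,0,0.7,0,0,0,0],[0,0.5,0.7,0,0,0,0],[0,1,0,0,0,0,0],[0,1,0,0,0,0,0]]'; python3 -m inch '[[-0.3,0.9,0,0,0,0,0],[-0.3,0.9,0,0,0,0,0],[-0.3,0.9,0,0,0,0,0],[0,0.9,0.3,0,0,0,0],[0,0.9,0.3,0,0,0,0]]';python3 - <<'E'
from h import *
a=get_image('top');b=get_image('scene')
a=a[165:285,240:360];b=b[145:280,235:370]
r=lambda i:cv2.resize(i,(400,400),interpolation=cv2.INTER_CUBIC)
cv2.imwrite('pics/d3.png',np.hstack([r(a),r(b)]))
E
```

```text
time: 30.3
tcp_pos: [0.519, 0.0184, 0.0585]
ee_rot: [-0.002, 1.0, 0.0, 0.0]
wrist_force: [-0.5, -0.2, 0.1]
finger_gap: 0.0003
grasp_force: 0.5
time: 30.92
tcp_pos: [0.5195, 0.1696, 0.1614]
ee_rot: [-0.001, 1.0, 0.0, 0.001]
wrist_force: [0.9, -1.3, 0.2]
finger_gap: -0.0004
grasp_force: 0.0
time: 31.55
tcp_pos: [0.4642, 0.44, 0.1965]
ee_rot: [-0.002, 1.0, -0.0, -0.0]
wrist_force: [1.0, 0.6, -0.2]
finger_gap: -0.0002
grasp_force: 0.0
```

View pics/d3.png

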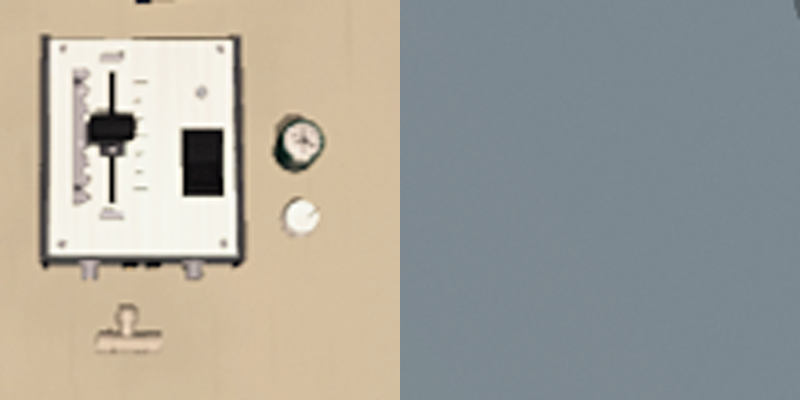

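```bash
python3 -m inch '[[-0.9,0.2,0,0,0,0,0],[-0.9,0.2,0,0,0,0,0],[-0.5,0.5,0,0,0,0,0],[0,0,0,0,0,0,0],[0,0,0,0,0,0,0]]';python3 - <<'E'
from h import *
a=get_image('top');b=get_image('scene');o=cv2.imread('pics/t2.png');s0=cv2.imread('pics/scene0.png')
g=lambda i:i[200:228,300].max(1)
print(g(o));print(g(a))
f=lambda i:cv2.resize(cv2.convertScaleAbs(i[170:210,295:340],alpha=2.5),(400,356),interpolation=cv2.INTER_CUBIC)
cv2.imwrite('pics/d4.png',np.hstack([f(s0),f(b)]))
E
```

```text
time: 32.28
tcp_pos: [0.3273, 0.4917, 0.1962]
ee_rot: [-0.002, 1.0, -0.0, -0.0]
wrist_force: [-0.2, -0.4, 0.5]
finger_gap: -0.0002
grasp_force: 0.0
[246 248 255 173  17  22  33  32  34  32  30  31  31  15  21  29  28  29
  29  31  27  30  13  69 245 250 246 246]
[245 246 254 169  21  24  28  27  27  26  29  28  32  24  18  20  21  22
  22  19  16  27  14  69 242 249 245 245]
```

View pics/d4.png

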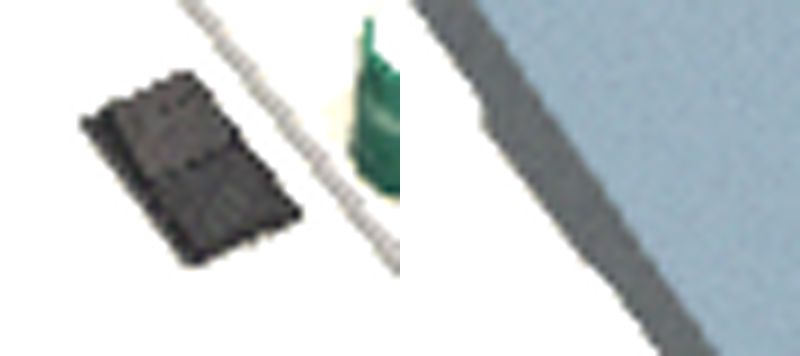

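The scene camera is still blocked by the arm. In the top view the rocker's shading changed along its length (near half darker). The fingertip also reached 58.5 mm over the far half with no resistance, so the rocker has snapped on. The lever is in the third notch.

```bash
python3 -c "
from workcell import workorder;print(workorder.finish_job())"
```

```text
the job is handed in; nothing more can be done
None
```

I pushed the gain lever back to its stop, then up three clicks to the third notch without going past it, and then pressed the output rocker on. I handed the job in at about 32 s, with the capacitor, tee and knob not touched and the arm clear.

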